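# Lay the pickle tray to its drawn layout

### The job

Finish laying the wooden serving tray to match the layout drawn on its liner, where the spoon already lies in its outline: bring the pickle jar out from under the wire shelf and stand it centred in the green circle, and stand the black mug centred in the black circle with its handle over the drawn handle. Keep the jar and the mug upright, set both down gently rather than dropping them, and do not knock the shelf or disturb the spoon, canister, colander or rolling pin.

Things in the scene. Friction and masses are not known exactly. Their poses are not given: they have to be found in the camera images.
- jar_center (a point): Centre (50 mm above its base) of the loose round glass pickle jar: 62 mm in diameter, 100 mm tall, brass lid, green gherkins inside, about 350 g; z up. It stands on the counter under the wire shelf, 40 to 60 mm behind the front bar: a gripper pointing straight down cannot reach it; come from the robot's side with the tool tilted about 40 degrees from vertical, fingers left and right of it.
- mug_center (a point): Centre (42.5 mm above its base, on the axis of its round body) of the loose black ceramic mug: body 64 mm in diameter, 85 mm tall, wall 4 mm, about 250 g. Its +x axis points to its loop handle, which reaches 63 mm out from the body's axis and is 10 mm thick; z up. It stands on open counter in front of the shelf; the body can be gripped from above across its y axis, clear of the handle.
- tray: Wooden serving tray with a white paper liner, 220 mm (x) by 340 mm (y), fixed to the counter. Origin at the centre of its underside; inner floor 6 mm and rim top 20 mm above the counter, walls 6 mm thick. The spoon lies along its robot side; the two circles lie in its far half, one left, one right, in either order.
- jar_mark: Drawn place of the jar: flat green circle (80 mm across, line 4 mm) with two small green gherkin bars in it, printed on the tray's liner. Origin at its centre, level with the tray's inner floor (6 mm above the counter).
- mug_mark: Drawn place of the mug: flat black circle (80 mm across, line 4 mm) with a drawn handle, printed on the tray's liner. Origin at the circle's centre, level with the tray's inner floor (6 mm above the counter); its +x axis points from the circle's centre to the drawn handle.
- mug_mark_handle (a point): Middle of the drawn handle of the black circle, 50 mm from the circle's centre.
- shelf: Fixed open wire shelf standing on the counter: steel bars 8 mm thick at 221 to 229 mm above the counter, 160 mm deep (x) by 480 mm wide (y), on a 10 mm thick leg at each corner, with three preserve jars standing on top. Origin on the counter below the shelf's centre; its open front looks to its -x side, towards the robot.
- shelf_front (a point): Middle of the shelf's front bar, 80 mm to the -x side of the shelf's centre and 225 mm above the counter; x and y axes as the shelf's.
- spoon: Loose wooden spoon, 168 mm long, 36 mm wide, 9 mm thick, already lying in its outline on the tray; leave it there.
- canister: Loose stainless steel canister with a hinged lid, 100 mm in diameter, 129 mm tall, standing under the left (+y) end of the shelf; origin at the centre of its underside. Leave it alone.
- colander: Loose lime green plastic colander, 204 mm in diameter (246 mm over its two lugs), 85 mm tall, on the counter far to the left; origin at the centre of its underside. Leave it alone.
- rolling_pin: Loose wooden rolling pin, 44 mm thick, 294 mm long along its y axis, on the counter beyond the tray, to the right of the shelf; origin under its middle, on the counter. Leave it alone.
- mug_handle (a point): Point in the middle of the mug's handle, 50 mm out from the axis of its body, 42.5 mm above its base; it belongs over the middle of the drawn handle.
There are look-alikes about, which are no part of the job. Of the things that look like the part that bears jar_center, the middle-sized one is meant.

How it is judged:
At the end, for the whole second after the job is handed in: Jar and mug stand on the liner, released, at rest, upright within 0.1 rad, axes within 12 mm of their circles' centres; mug handle within 0.25 rad and 22 mm of the drawn handle; spoon within 15 mm, canister, colander and rolling pin within 20 mm of their starts (horizontal distance between jar_center and jar_mark below 0.012 m and angle between each of jar_center, mug_center's own z axis and vertical below 0.1 rad and z of jar_center in the frame of jar_mark below 0.055 m and horizontal distance between mug_center and mug_mark below 0.012 m and z of mug_center in the frame of mug_mark below 0.0475 m and angle between the x axis of mug_center and the x axis of mug_mark, either way round below 0.25 rad and horizontal distance between mug_handle and mug_mark_handle below 0.022 m and distance of spoon from where it was at the start of the episode below 0.015 m and distance of each of canister, colander, rolling_pin from where it was at the start of the episode below 0.02 m and linear speed of each of jar, mug below 0.02 m/s); the robot touches nothing.
It fails at once if the jar or the mug is tipped more than 40 degrees (angle between any of jar_center, mug_center's own z axis and vertical above 0.7 rad).
It fails at once if the jar or the mug is dropped (moves faster than 0.6 m/s out of the fingers, a fall of about 18 mm) or slammed (over 150 N on the tray) ((linear speed of jar above 0.6 m/s and contact force between the fingers and jar below 0.3 N) or (linear speed of mug above 0.6 m/s and contact force between the fingers and mug below 0.3 N) or contact force between any of jar, mug and tray above 150 N).
It fails at once if the shelf is knocked (over 15 N) (contact force between any of the arm, the fingers, jar and shelf above 15 N).
It fails at once if the spoon, canister, colander or rolling pin is pushed more than 30 mm (distance of any of spoon, canister, colander, rolling_pin from where it was at the start of the episode above 0.03 m).
It also fails if it takes over 72 s, if anything falls off the work surface, if the arm or the gripper's body presses on something with over 40 N, if the wrist force passes 120 N, or if a joint passes its speed limit or range.

### The arm

A 6-joint arm with a two-finger parallel gripper is mounted at the origin on the work surface. World frame = base frame: x ahead of the robot, y to its left, z up, the work surface at z = 0. Lengths are in m, angles in rad, forces in N, time in s.
With the tool pointing down it reaches from about 0.25 to 0.775 m from the base axis. Payload 4 kg.
Tool frame: the origin (TCP) lies at the very end of the fingers, on their centre line; the grasp point (between the pads) lies 19 mm behind it; z points along the fingers, y is the line along which they close (so a half turn about z gives the same grasp; the last joint's range is limited). The gripper opens to 94 mm and grips with 3 to 60 N. Pads are 16 mm wide; open, the fingers measure 119 mm over their backs; the gripper's body (75 mm by 177 mm) begins 78 mm behind the grasp point.
Start: joints at [1.135, 0.087, 1.371, -0, 1.684, -0.103], TCP at [0.18, 0.52, 0.168] pointing down, gripper open.
Joint ranges: [-3.1, 3.1], [-0.76, 2.03], [0.27, 2.55], [-1.08, 4.22], [0.17, 2.65], [-2.57, 2.57]. Speed limits (rad/s): [2.79, 2.79, 3.14, 3.14, 3.14, 3.14].

### API

Orientations are given as [roll, pitch, yaw] about the fixed x, y, z axes, in that order (R = Rz(yaw) Ry(pitch) Rx(roll)).
In Python, from bench import robot gives the robot as it stands. The module is installed in compiled form; this text tells all that it offers.
- The arm moves only by the tool move_arm, never from a script. Its argument "deltas" is one flat list of numbers, 7 for each row, row after row: the turn, a rotation vector about the tool's x, y, z in rad, then the shift along the tool's x, y, z in cm, then the closure, from -1 (fully open) to 1 (shut). A call has 1 to 8 rows; each row is the pose to reach, as a shift and turn from the pose commanded when the call began, along the tool's axes at that moment; what a row does not reach only later rows make up. A row lasts 1/10 s, in which the tool goes at most 50 mm and 8.59 degrees, less where a joint would pass 70% of its speed; a pose out of reach is approached as far as the arm can. A call with a gripper value outside its range is refused whole. The fingers move at their own pace and stop on an object; the grip force is fixed at half the most. Time passes only in rows, so rows that repeat a pose let the fingers close. It gives the time, the measured TCP pose, the force, the opening and the grip force at its end, in the units of the state.
- robot.get_obs(): the state, without advancing time (a new reading comes with each control period).
- robot.snapshot(name): name is "scene" or "side" or "wrist"; returns a dict with "image" (480x640x3 uint8, red, green, blue), "depth" (480x640 float32, m along the optical axis (not along the pixel's ray), 0 where there is no reading), "fov_y" (degrees; the focal length in pixels is half the picture's height over the tangent of half this angle, whatever the lens; pixels are square), "cx", "cy" (the principal point, pixels), "origin" and "orientation" of the camera in the world; the wrist camera has in their place "T_tool_cam" (4x4, takes a point from camera to tool coordinates, whose origin is the TCP and whose axes are the flange's). Camera axes: x right, y up, looking along -z (the intrinsics and any distortion apply to the point x, -y, -z); pixel columns grow to the right and rows downward; lengths in m; the calibration is good to about 2 mm. The wrist camera is an equidistant fisheye: a pixel r from the principal point sees the ray r / f radians off the axis. A picture is of the moment at which its call begins: read the wrist's pose just before it.
- robot.close_job(): hands the job in; it is judged then, once.
The state is a dict: "time": time; "joint_positions": joint angles; "qvel": joint speeds; "joint_torque": joint torques, N m; "tool_pos": TCP position; "ee_rot": TCP orientation; "wrist_force": force on the tool from outside, world axes, zero at the start; "wrist_torque": the same for the moment, N m; "width": finger opening in m; "finger_force": force on a finger pad.
Only numpy, scipy, OpenCV 4.12 (cv2) and the standard library are available. Lean on these libraries where they do the work, as an engineer would, in place of code of your own. Each camera call takes 0.05 s, during which the arm holds its last target. There are 200 camera calls.

## Working session

There is one attempt and no reset: what is moved stays moved. The work goes in short steps, Python scripts to look and compute and a tool call to move; the robot and the scene stay as the last step left them, time stands still between calls to the robot, and variables do not carry over. Pictures are saved under pics/ and viewed, at most 10 in all, crops included, and the job is handed in when it is done.

Besides the shell and the picture viewer there is one more tool, called as name(argument=value, ...) on one line, values as JSON. move_arm: Moves the arm, as the interface text tells. Its arguments: {"type":"object","properties":{"deltas":{"type":"array","items":{"type":"number"}}},"required":["deltas"]}

```bash
mkdir -p pics
cat > h.py <<'E'
import numpy as np, cv2
from scipy.spatial.transform import Rotation as R
from bench import robot
def Rw(s):
    o=np.array(s["orientation"],float)
    if o.shape==(3,3): return o
    return R.from_euler('xyz',o).as_matrix() if o.size==3 else None
def pts(s):
    "world points for each pixel of a pinhole picture"
    f=240/np.tan(np.radians(s["fov_y"])/2); v,u=np.mgrid[:480,:640]; d=s["depth"]
    c=np.stack([(u-s["cx"])/f*d,-(v-s["cy"])/f*d,-d],-1)
    return c@Rw(s).T+np.array(s["origin"])
def ray(s,u,v,z):
    f=240/np.tan(np.radians(s["fov_y"])/2)
    r=Rw(s)@np.array([(u-s["cx"])/f,-(v-s["cy"])/f,-1]); o=np.array(s["origin"])
    return o+r*(z-o[2])/r[2]
E
python3 - <<'E'
from h import *
import pickle
for n in("scene","side"):
    s=robot.snapshot(n); pickle.dump(s,open(n+".pkl","wb")); cv2.imwrite(f"pics/{n}0.png",s["image"][:,:,::-1])
    print(n,{k:v for k,v in s.items() if k not in("image","depth")},(s["depth"]>0).mean())
print(robot.get_obs())
E
```

```text
scene {'fov_y': 45.01651292619083, 'cx': 310.7759962860772, 'cy': 240.11706966877213, 'origin': array([ 0.94255843, -0.73492581,  1.21516412]), 'orientation': array([0.70692228, 0.00345728, 0.45800744])} 0.9960091145833333
side {'fov_y': 54.40231528167665, 'cx': 320.8955153479177, 'cy': 244.01638695341973, 'origin': array([ 0.47943766, -0.92868236,  1.02668034]), 'orientation': array([ 0.86196237, -0.01350649, -0.0230174 ])} 0.9960677083333334
{'time': 0.1, 'joint_positions': array([ 1.13490284e+00,  8.78588902e-02,  1.37206858e+00, -3.61877343e-06,
        1.68363642e+00, -1.03140388e-01]), 'qvel': array([-0.00033309, -0.00105049, -0.00337924,  0.00020511,  0.0004089 ,
        0.00083   ]), 'joint_torque': array([ 2.49408375e-03, -3.41249943e+01, -3.03302372e+01,  7.20488140e-02,
        3.03765445e-02, -6.88349678e-05]), 'tool_pos': array([0.17943989, 0.51930125, 0.16715098]), 'ee_rot': array([-3.13963152e+00, -1.99376398e-04,  2.80883896e+00]), 'wrist_force': array([ 0.56772656, -0.1280976 , -0.00831205]), 'wrist_torque': array([0.01445354, 0.02603892, 0.03041161]), 'finger_force': 0.0, 'width': 0.09378195067123696}
```

View pics/scene0.png

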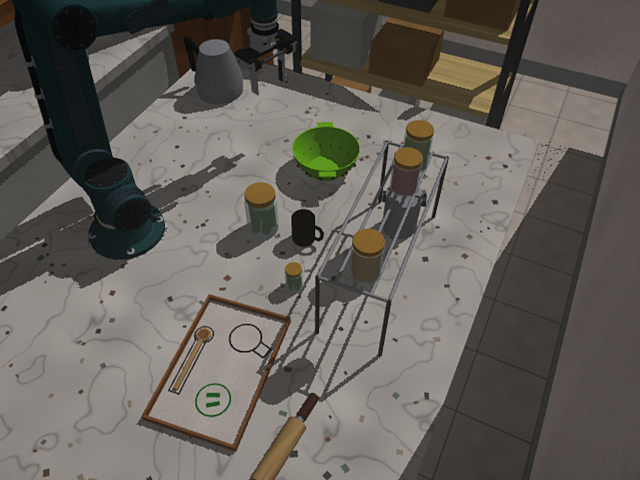

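View pics/side0.png

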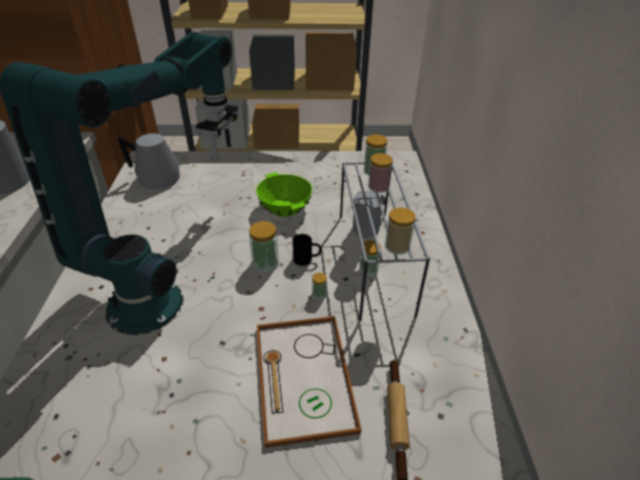

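Scene: tray lower left, with the black circle at (246,338) and the green one at (212,400). The mug is at (303,228), with its handle to the right.

Gherkin-jar candidates in the side view:
- Big jar at (263,245), in the open.
- Small jar at (319,285), in the open.
- Middle-sized jar at (371,258), under the shelf behind the front bar. It fits both the "middle-sized" and "under shelf" clues.

I'll confirm it in a crop and measure.

Run:
```python
from h import *
import pickle
S={n:pickle.load(open(n+".pkl","rb")) for n in("scene","side")}
im=S["side"]["image"][200:310,230:430]; cv2.imwrite("pics/crop1.png",cv2.resize(im,(800,440),interpolation=cv2.INTER_CUBIC)[:,:,::-1])
def circ(p):  # algebraic circle fit
    A=np.c_[2*p[:,:2],np.ones(len(p))]; x=np.linalg.lstsq(A,(p[:,:2]**2).sum(1),rcond=None)[0]
    return x[:2].round(4),round(float(np.sqrt(x[2]+x[:2]@x[:2])),4)
for n,s in S.items():
    P=pts(s); hsv=cv2.cvtColor(s["image"],cv2.COLOR_RGB2HSV); print(n)
    boxes={"scene":dict(big=(240,180,280,240),small=(283,260,304,292)),"side":dict(big=(247,220,280,270),small=(310,272,330,298),jar=(360,236,382,282))}[n]
    for k,(a,b,c,d) in boxes.items():
        q=P[b:d,a:c]; h=hsv[b:d,a:c]; m=(h[...,0]>8)&(h[...,0]<26)&(h[...,1]>110)&(h[...,2]>70)
        w=q[m]; print(k,"brass",len(w),"med",np.median(w,0).round(3),"z",np.percentile(w[:,2],[5,50,95]).round(3),"ext",np.ptp(w[:,:2],axis=0).round(3))
    # mug rim
    a,b,c,d={"scene":(285,200,330,260),"side":(285,228,328,272)}[n]
    q=P[b:d,a:c]; m=(hsv[b:d,a:c,2]<60)&(q[...,2]>0.02); w=q[m]
    m2=w[w[:,2]>0.078]; print("mug",len(w),"top",w[:,2].max().round(3),"rim mean",m2.mean(0).round(3),m2.min(0).round(3),m2.max(0).round(3), "circ side",circ(w[(w[:,2]<0.08)]))
    # marks by ray on z=6mm
    a,b,c,d={"scene":(190,310,290,425),"side":(285,328,350,425)}[n]
    h=hsv[b:d,a:c]; g=(h[...,0]>45)&(h[...,0]<85)&(h[...,1]>90); v,u=np.nonzero(g)
    w=np.array([ray(s,x+a,y+b,.006) for x,y in zip(u,v)]); ctr=(w.min(0)+w.max(0))/2
    r=np.hypot(*(w-ctr)[:,:2].T); print("green",ctr.round(4),np.ptp(w,0).round(3),"fit",circ(w[r>.03]))
    k=(h[...,2]<110)&(h[...,1]<90); v,u=np.nonzero(k); w=np.array([ray(s,x+a,y+b,.006) for x,y in zip(u,v)])
    np.save(n+"_blk.npy",np.c_[w,u+a,v+b]); print("black",len(w),w.min(0).round(3),w.max(0).round(3))
    # shelf: points
    m=(P[...,2]>.215)&(P[...,2]<.235)&(P[...,0]>.4); w=P[m]; print("shelf pts",len(w),np.percentile(w[:,:2],[1,50,99],axis=0).round(3).tolist())
    print("heights", [(k,P[y,x].round(3).tolist()) for k,(x,y) in ({"c1":(318,279),"c2":(389,300),"leg1":(317,331),"leg2":(381,353),"c3":(388,144),"c4":(446,157)} if n=="scene" else {"c1":(364,261),"c2":(426,261),"leg1":(363,312),"leg2":(418,310),"c3":(343,166),"jarbody":(371,265)}).items()])
```

```text
scene
big brass 520 med [0.34  0.175 0.139] z [0.135 0.139 0.143] ext [0.707 1.073]
small brass 181 med [0.509 0.036 0.073] z [0.068 0.073 0.077] ext [0.065 0.093]
mug 735 top 1.215 rim mean [0.467 0.174 0.101] [ 0.427 -0.735  0.078] [0.943 0.223 1.215] circ side (array([0.4663, 0.1919]), 0.0323)
green [ 0.4919 -0.324   0.006 ] [0.078 0.077 0.   ] fit (array([ 0.4921, -0.3241]), 0.0379)
black 1929 [ 0.358 -0.363  0.006] [ 0.664 -0.039  0.006]
shelf pts 2631 [[0.597, -0.067], [0.706, 0.132], [0.783, 1.311]]
heights [('c1', [0.628, -0.069, 0.225]), ('c2', [0.783, -0.054, 0.228]), ('leg1', [0.626, -0.069, 0.016]), ('leg2', [0.787, -0.059, 0.02]), ('c3', [0.6, 0.41, 0.223]), ('c4', [0.754, 0.417, 0.232])]
side
big brass 394 med [0.339 0.172 0.14 ] z [0.002 0.14  0.143] ext [0.203 1.332]
small brass 126 med [0.509 0.034 0.073] z [0.068 0.073 0.076] ext [0.039 0.117]
jar brass 75 med [0.672 0.126 0.099] z [0.095 0.099 0.139] ext [0.203 1.097]
mug 514 top 1.027 rim mean [0.46  0.117 0.139] [ 0.43  -0.929  0.078] [0.487 0.224 1.027] circ side (array([0.4644, 0.1888]), 0.032)
green [ 0.4917 -0.3254  0.006 ] [0.031 0.032 0.   ] fit (array([0., 0.]), 0.0)
black 373 [ 0.413 -0.314  0.006] [ 0.588 -0.096  0.006]
shelf pts 3519 [[0.451, -0.117], [0.779, 0.265], [1.295, 2.496]]
heights [('c1', [0.619, -0.066, 0.229]), ('c2', [0.778, -0.061, 0.224]), ('leg1', [0.636, -0.033, -0.002]), ('leg2', [0.786, -0.059, 0.034]), ('c3', [0.593, 0.397, 0.226]), ('jarbody', [0.67, 0.113, 0.047])]
```

View pics/crop1.png

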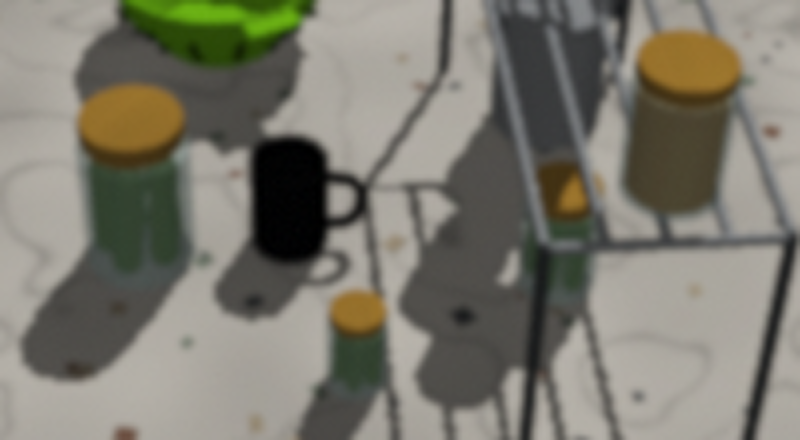

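The crop confirms it: the middle jar (lid top at 0.099 m) is the one under the shelf, with its lid at about (371,245). The big jar's top is at 0.14 m and the small one's at 0.073 m. Next I'll measure the mug and mark handle directions and refine the jar axis.

Run:
```python
from h import *
import pickle
S={n:pickle.load(open(n+".pkl","rb")) for n in("scene","side")}
def circ(p):
    A=np.c_[2*p[:,:2],np.ones(len(p))]; x=np.linalg.lstsq(A,(p[:,:2]**2).sum(1),rcond=None)[0]
    return x[:2].round(4),round(float(np.sqrt(max(0,x[2]+x[:2]@x[:2]))),4)
for n,s in S.items():
    P=pts(s); hsv=cv2.cvtColor(s["image"],cv2.COLOR_RGB2HSV); print(n)
    a,b,c,d={"scene":(285,200,330,260),"side":(285,228,328,272)}[n]
    q=P[b:d,a:c]; m=(hsv[b:d,a:c,2]<60)&(q[...,2]>0.015)&(q[...,2]<.1)&(np.abs(q[...,0]-.48)<.1); w=q[m]
    c0=np.array([.465,.190]); r=np.hypot(*(w[:,:2]-c0).T)
    h=w[(r>.04)&(r<.07)]; print("handle",len(h),h.mean(0).round(3),"dir",np.arctan2(*(h.mean(0)[:2]-c0)[::-1]).round(3))
    rim=w[(w[:,2]>.08)&(r<.04)]; print("rim",len(rim),circ(rim),rim.min(0).round(3),rim.max(0).round(3))
    B=np.load(n+"_blk.npy"); 
    # ring near expected circle: connected component of dark pixels on liner
    m=np.zeros((480,640),np.uint8); vv=hsv[...,2]; 
    a,b,c,d={"scene":(225,318,275,362),"side":(290,330,337,362)}[n]
    bg=np.median(vv[b:d,a:c]); m[b:d,a:c]=(vv[b:d,a:c]<(bg*.55 if n=="scene" else bg*.8))
    k,l,st,_=cv2.connectedComponentsWithStats(m,connectivity=8); i=1+np.argmax(st[1:,4]); print("comp",st[i])
    v,u=np.nonzero(l==i); w=np.array([ray(s,x,y,.006) for x,y in zip(u,v)])
    cc=circ(w)[0]
    for _ in range(8):
        r=np.hypot(*(w[:,:2]-cc).T); cc,rad=circ(w[(r>.03)&(r<.043)])
    r=np.hypot(*(w[:,:2]-cc).T); h=w[r>.045]; print("mugmark",cc,rad,"handle",len(h),h.mean(0).round(4),np.arctan2(*(h.mean(0)[:2]-cc)[::-1]).round(3),"max r",r.max().round(3))
    if n=="side":
        g=(hsv[...,0]>45)&(hsv[...,0]<85)&(hsv[...,1]>60); g[:,:290]=0;g[:380]=0;g[430:]=0;g[:,345:]=0
        v,u=np.nonzero(g); w=np.array([ray(s,x,y,.006) for x,y in zip(u,v)]); print("green side",np.c_[w.min(0),w.max(0)].round(3).tolist())
        q=P[236:285,355:385].reshape(-1,3); hh=hsv[236:285,355:385].reshape(-1,3)
        k=(q[:,0]>.62)&(q[:,0]<.73)&(q[:,1]>.07)&(q[:,1]<.18)
        lid=q[k&(q[:,2]>.09)&(q[:,2]<.105)&(hh[:,1]>100)]; body=q[k&(q[:,2]>.02)&(q[:,2]<.075)]
        print("lid",len(lid),lid.min(0).round(3),lid.max(0).round(3),"body",len(body),circ(body),body.min(0).round(3),body.max(0).round(3))
w=robot.snapshot("wrist"); print(np.array(w["T_tool_cam"]).round(3).tolist(),w["fov_y"])
```

```text
scene
handle 44 [0.51  0.186 0.051] dir -0.085
rim 101 (array([0.4582, 0.1897]), 0.0299) [0.427 0.157 0.08 ] [0.489 0.223 0.09 ]
comp [229 324  46  38 246]
mugmark [ 0.4767 -0.1558] 0.0382 handle 105 [ 0.5418 -0.1652  0.006 ] -0.144 max r 0.081
side
handle 26 [0.499 0.181 0.045] dir -0.27
rim 60 (array([0.4561, 0.1887]), 0.0295) [0.43  0.156 0.08 ] [0.487 0.221 0.087]
comp [293 330  44  32 369]
mugmark [ 0.4826 -0.1561] 0.0375 handle 175 [ 0.5396 -0.153   0.006 ] 0.054 max r 0.088
green side [[0.454, 0.532], [-0.362, -0.287], [0.006, 0.006]]
lid 137 [0.65  0.11  0.091] [0.683 0.171 0.103] body 166 (array([0.6671, 0.1392]), 0.029) [0.637 0.106 0.02 ] [0.695 0.147 0.075]
[[-0.001, 0.964, 0.266, 0.077], [1.0, 0.001, 0.001, 0.001], [0.001, 0.266, -0.964, -0.217], [0.0, 0.0, 0.0, 1.0]] 65.70646984690485
```

```bash
cat >> h.py <<'E'
def pose(g,t,a):
    "tool pose with grasp point g, tilt t from vertical, heading a"
    z=np.array([np.sin(t)*np.cos(a),np.sin(t)*np.sin(a),-np.cos(t)]); y=np.array([-np.sin(a),np.cos(a),0])
    return np.array(g)+.019*z, np.c_[np.cross(y,z),y,z]
def plan(wps,c,vmax=.04,wmax=.13):
    "rows (tool frame, cm) through waypoints (g,t,a) from the measured pose"
    o=robot.get_obs(); p0=np.array(o["tool_pos"]); R0=R.from_euler('xyz',o["ee_rot"]).as_matrix()
    p,q=p0,R.from_matrix(R0); rows=[]
    for g,t,a in wps:
        P,Q=pose(g,t,a); Q=R.from_matrix(Q); rv=(q.inv()*Q).as_rotvec()
        n=max(1,int(np.ceil(max(np.linalg.norm(P-p)/vmax,np.linalg.norm(rv)/wmax))))
        for i in range(1,n+1):
            k=i/n; rr=(R.from_matrix(R0).inv()*q*R.from_rotvec(rv*k)).as_rotvec(); ss=R0.T@(p+(P-p)*k-p0)*100
            rows.append([*rr.round(2),*ss.round(1),c])
        p,q=P,Q
    print(len(rows),"rows"); print("\n".join(",".join(f"{x+0:g}" for x in r) for r in rows))
def now():
    o=robot.get_obs(); M=R.from_euler('xyz',o["ee_rot"]).as_matrix(); z=M[:,2]; g=np.array(o["tool_pos"])-.019*z
    print("t",o["time"],"g",g.round(4),"tilt",np.arccos(-z[2]).round(3),"head",np.arctan2(-M[0,1],M[1,1]).round(3),"y.z",M[2,1].round(3),"w",round(float(o["width"]),4),"F",np.round(o["wrist_force"],1),"j",np.round(o["joint_positions"],2))
E
python3 - <<'E'
from h import *
now(); plan([((.30,.40,.36),.3,0.),((.50,.16,.28),.73,.1)],-1)
E
```

```text
t 0.15 g [0.1795 0.5194 0.1863] tilt 0.002 head -0.333 y.z -0.002 w 0.0938 F [-0.6  0.2 -0.6] j [ 1.13  0.09  1.37  0.    1.68 -0.1 ]
16 rows
-0.01,-0.04,-0.05,-2.3,-1,-2.5,-1
-0.01,-0.09,-0.09,-4.5,-2.1,-5,-1
-0.02,-0.13,-0.14,-6.8,-3.1,-7.5,-1
-0.03,-0.17,-0.19,-9,-4.1,-10,-1
-0.04,-0.21,-0.24,-11.3,-5.1,-12.5,-1
-0.04,-0.26,-0.28,-13.6,-6.2,-15,-1
-0.05,-0.3,-0.33,-15.8,-7.2,-17.4,-1
-0.06,-0.34,-0.34,-18.9,-8.9,-16.6,-1
-0.08,-0.39,-0.35,-21.9,-10.7,-15.8,-1
-0.09,-0.44,-0.36,-24.9,-12.5,-14.9,-1
-0.1,-0.48,-0.37,-28,-14.2,-14.1,-1
-0.11,-0.53,-0.38,-31,-16,-13.2,-1
-0.12,-0.58,-0.39,-34.1,-17.7,-12.4,-1
-0.14,-0.63,-0.4,-37.1,-19.5,-11.5,-1
-0.15,-0.67,-0.4,-40.1,-21.2,-10.7,-1
-0.16,-0.72,-0.41,-43.2,-23,-9.8,-1
```

move_arm(deltas=[-0.01, -0.04, -0.05, -2.3, -1, -2.5, -1, -0.01, -0.09, -0.09, -4.5, -2.1, -5, -1, -0.02, -0.13, -0.14, -6.8, -3.1, -7.5, -1, -0.03, -0.17, -0.19, -9, -4.1, -10, -1, -0.04, -0.21, -0.24, -11.3, -5.1, -12.5, -1, -0.04, -0.26, -0.28, -13.6, -6.2, -15, -1, -0.05, -0.3, -0.33, -15.8, -7.2, -17.4, -1, -0.05, -0.3, -0.33, -15.8, -7.2, -17.4, -1])

```text
time: 0.95
tool_pos: [0.3066, 0.3994, 0.3468]
ee_rot: [3.135, 0.308, 3.137]
wrist_force: [0.3, 0.1, -0.3]
width: 0.0937
finger_force: 0.0
```

Run:
```python
from h import *
now(); plan([((.50,.14,.27),.73,.1)],-1,.048)
```

```text
t 0.95 g [0.3008 0.3993 0.3649] tilt 0.308 head -0.002 y.z 0.006 w 0.0937 F [ 0.3  0.1 -0.3] j [ 1.   -0.13  1.27 -0.26  1.82 -0.66]
8 rows
-0.01,-0.05,-0.01,-2.1,-3.2,1.8,-1
-0.01,-0.11,-0.02,-4.2,-6.5,3.7,-1
-0.02,-0.16,-0.03,-6.4,-9.7,5.5,-1
-0.02,-0.21,-0.05,-8.5,-12.9,7.4,-1
-0.03,-0.26,-0.06,-10.6,-16.1,9.2,-1
-0.03,-0.32,-0.07,-12.7,-19.4,11.1,-1
-0.04,-0.37,-0.08,-14.9,-22.6,12.9,-1
-0.05,-0.42,-0.09,-17,-25.8,14.8,-1
```

move_arm(deltas=[-0.01, -0.05, -0.01, -2.1, -3.2, 1.8, -1, -0.01, -0.11, -0.02, -4.2, -6.5, 3.7, -1, -0.02, -0.16, -0.03, -6.4, -9.7, 5.5, -1, -0.02, -0.21, -0.05, -8.5, -12.9, 7.4, -1, -0.03, -0.26, -0.06, -10.6, -16.1, 9.2, -1, -0.03, -0.32, -0.07, -12.7, -19.4, 11.1, -1, -0.04, -0.37, -0.08, -14.9, -22.6, 12.9, -1, -0.05, -0.42, -0.09, -17, -25.8, 14.8, -1])

```text
time: 1.75
tool_pos: [0.5118, 0.1418, 0.2496]
ee_rot: [3.14, 0.723, -3.039]
wrist_force: [-0.0, 0.5, -0.2]
width: 0.094
finger_force: 0.0
```

```bash
cat >> h.py <<'E'
def wpts(s,o):
    "world points of the wrist fisheye picture, and the rays' origin and directions"
    f=240/np.tan(np.radians(s["fov_y"])/2); v,u=np.mgrid[:480,:640]; x=u-s["cx"]; y=v-s["cy"]; r=np.hypot(x,y)+1e-9; th=r/f
    k=np.tan(th)/r; d=np.stack([x*k,-y*k,-np.ones_like(x)],-1)
    T=np.array(s["T_tool_cam"]); M=np.eye(4); M[:3,:3]=R.from_euler('xyz',o["ee_rot"]).as_matrix(); M[:3,3]=o["tool_pos"]; T=M@T
    D=d@T[:3,:3].T; return T[:3,3]+D*s["depth"][...,None], T[:3,3], D
def onz(O,D,z): return O+D*((z-O[2])/D[...,2])[...,None]
def circ(p):
    A=np.c_[2*p[:,:2],np.ones(len(p))]; x=np.linalg.lstsq(A,(p[:,:2]**2).sum(1),rcond=None)[0]
    return x[:2].round(4),round(float(np.sqrt(max(0,x[2]+x[:2]@x[:2]))),4)
E
python3 - <<'E'
from h import *
now(); o=robot.get_obs(); s=robot.snapshot("wrist"); cv2.imwrite("pics/w1.png",s["image"][:,:,::-1])
P,O,D=wpts(s,o); hsv=cv2.cvtColor(s["image"],cv2.COLOR_RGB2HSV)
def rep(k,m,fix=None):
    w=P[m]; print(k,len(w), w.min(0).round(3),w.max(0).round(3) if len(w) else"", circ(w) if len(w)>9 else ""); return w
near=(abs(P[...,0]-.667)<.05)&(abs(P[...,1]-.14)<.05)
rep("jar body",near&(P[...,2]>.02)&(P[...,2]<.08)); rep("lid",near&(P[...,2]>.09)&(P[...,2]<.106))
nm=(np.hypot(P[...,0]-.459,P[...,1]-.189)<.08)&(hsv[...,2]<60)
rep("mug",nm&(P[...,2]>.02)); 
sh=(P[...,2]>.21)&(P[...,2]<.236)&(abs(P[...,0]-.615)<.03)&(abs(P[...,1]-.14)<.1); w=rep("bar",sh)
plan([((.667-.08,.14,.055+.09),.73,.1)],-1)
E
```

```text
t 1.75 g [0.4993 0.1405 0.2638] tilt 0.723 head 0.103 y.z 0.001 w 0.094 F [-0.   0.5 -0.2] j [ 0.22 -0.55  1.91 -0.09  1.06 -1.44]
jar body 1695 [0.636 0.111 0.02 ] [0.67  0.173 0.08 ] (array([0.6678, 0.1422]), 0.0304)
lid 1351 [0.638 0.114 0.09 ] [0.696 0.17  0.101] (array([0.6644, 0.142 ]), 0.0214)
mug 18352 [0.379 0.14  0.02 ] [0.518 0.223 0.383] (array([0.4295, 0.1865]), 0.0432)
bar 1961 [0.601 0.04  0.22 ] [0.645 0.24  0.23 ] (array([0.6416, 0.1564]), 0.0572)
4 rows
0,0,0,0.2,0,3.6,-1
0,-0.01,0,0.4,0,7.1,-1
-0.01,-0.01,0,0.6,0,10.7,-1
-0.01,-0.01,0,0.8,0.1,14.2,-1
```

View pics/w1.png

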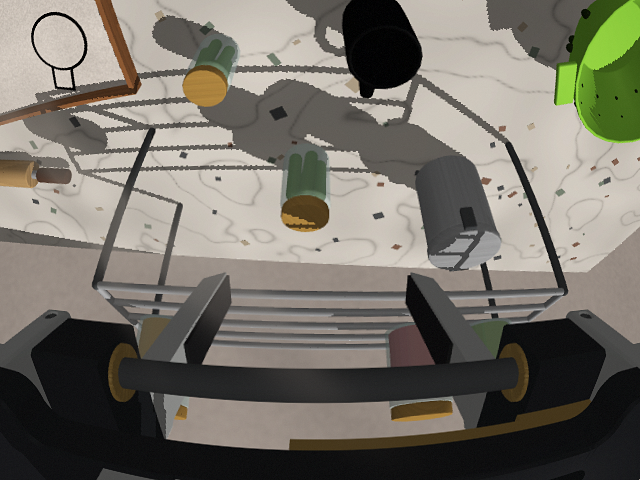

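The jar stands at (305,190) in the wrist view, unobstructed between the fingers, with its axis at (0.667, 0.1415). The mug is at (380,45), with a handle at its top left, and its mark is at (60,40).

Run:
```python
from h import *
plan([((.587,.1335,.145),.73,.1),((.667,.1415,.055),.73,.1)],-1,.036)
```

```text
8 rows
0,0,0,0.2,-0.1,3.6,-1
0,-0.01,0,0.4,-0.3,7.1,-1
-0.01,-0.01,0,0.6,-0.4,10.7,-1
-0.01,-0.01,0,0.8,-0.6,14.2,-1
-0.01,-0.01,0,0.8,-0.6,17.2,-1
-0.01,-0.01,0,0.7,-0.5,20.2,-1
-0.01,-0.01,0,0.7,-0.5,23.3,-1
-0.01,-0.01,0,0.7,-0.5,26.3,-1
```

move_arm(deltas=[0, 0, 0, 0.2, -0.1, 3.6, -1, 0, 0, 0, 0.4, -0.3, 7.1, -1, 0, -0.01, 0, 0.6, -0.4, 10.7, -1, 0, -0.01, 0, 0.8, -0.6, 14.2, -1, 0, -0.01, 0, 0.8, -0.6, 17.2, -1, 0, -0.01, 0, 0.7, -0.5, 20.2, -1, 0, -0.01, 0, 0.7, -0.5, 23.3, -1, 0, -0.01, 0, 0.7, -0.5, 26.3, -1])

```text
time: 2.6
tool_pos: [0.6796, 0.155, 0.0463]
ee_rot: [3.14, 0.729, -3.041]
wrist_force: [1.2, -0.6, -0.5]
width: 0.0942
finger_force: 0.0
```

move_arm(deltas=[0, 0, 0, 0, 0, 0, -1, 0, 0, 0, 0, 0, 0, 1, 0, 0, 0, 0, 0, 0, 1, 0, 0, 0, 0, 0, 0, 1, 0, 0, 0, 0, 0, 0, 1, 0, 0, 0, 0, 0, 0, 1, 0, 0, 0, 0, 0, 0, 1, 0, 0, 0, 0, 0, 0, 1])

```text
time: 3.4
tool_pos: [0.6838, 0.1535, 0.0565]
ee_rot: [-3.139, 0.744, -3.038]
wrist_force: [-1.5, -3.4, 7.1]
width: 0.0542
finger_force: 28.1
```

Run:
```python
from h import *
now()
plan([((.662,.1415,.075),.73,.1),((.55,.13,.085),.73,.1)],1,.02)
```

```text
t 3.4 g [0.671  0.1523 0.0705] tilt 0.744 head 0.101 y.z -0.002 w 0.0542 F [-1.5 -3.4  7.1] j [ 0.16 -0.    1.91 -0.09  0.49 -1.44]
7 rows
0,0.01,0,0.5,-1,-1,1
0,0.01,0,1.7,-1,-2.4,1
0,0.01,0,3,-1,-3.8,1
0,0.01,0,4.3,-1,-5.2,1
0,0.01,0,5.5,-1,-6.6,1
0,0.01,0,6.8,-1,-8,1
0,0.01,0,8.1,-1,-9.4,1
```

The grasp came out about 11 mm off and the opening is 54 mm, which is too small for a 62 mm jar. I'll check before lifting.

Run:
```python
from h import *
now(); o=robot.get_obs(); s=robot.snapshot("wrist"); cv2.imwrite("pics/w2.png",s["image"][:,:,::-1])
P,O,D=wpts(s,o)
near=(abs(P[...,0]-.667)<.06)&(abs(P[...,1]-.145)<.025)
for a in(.02,.035,.05,.065,.08,.095):
    m=near&(P[...,2]>a)&(P[...,2]<a+.01); w=P[m]; print(a,len(w),w.min(0).round(3) if len(w) else"",w.max(0).round(3) if len(w) else "",circ(w) if len(w)>20 else"")
```

```text
t 3.4 g [0.671  0.1523 0.0705] tilt 0.744 head 0.101 y.z -0.002 w 0.0542 F [-1.5 -3.4  7.1] j [ 0.16 -0.    1.91 -0.09  0.49 -1.44]
0.02 1125 [0.637 0.12  0.02 ] [0.653 0.17  0.03 ] (array([0.6686, 0.1461]), 0.0303)
0.035 1299 [0.637 0.12  0.035] [0.657 0.17  0.045] (array([0.669 , 0.1475]), 0.0304)
0.05 1456 [0.638 0.12  0.05 ] [0.661 0.17  0.06 ] (array([0.6693, 0.1489]), 0.0303)
0.065 1634 [0.638 0.12  0.065] [0.666 0.17  0.075] (array([0.6698, 0.1505]), 0.0305)
0.08 2107 [0.638 0.12  0.08 ] [0.671 0.17  0.09 ] (array([0.6645, 0.1488]), 0.0241)
0.095 3763 [0.631 0.12  0.095] [0.698 0.17  0.105] (array([0.6633, 0.1468]), 0.0208)
```

View pics/w2.png

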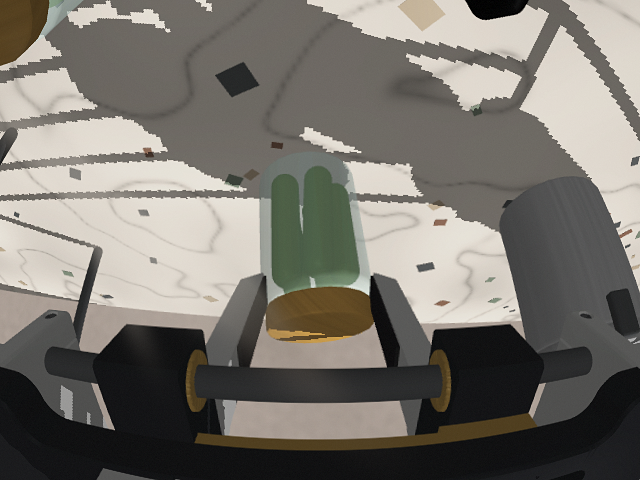

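The jar is gripped off-centre and leans about 0.1 rad: its base is at y 0.146 and it's shifted towards y 0.15 higher up. I'll open again, let it settle and re-centre.

move_arm(deltas=[0, 0, 0, 0, 0, 0, 0.1, 0, 0, 0, 0, 0, 0, 0, 0, 0, 0, 0, 0, 0, -0.2, 0, 0, 0, 0, 0, 0, -0.5, 0, 0, 0, 0, 0, 0, -1, 0, 0, 0, 0, 0, 0, -1, 0, 0, 0, 0, 0, 0, -1, 0, 0, 0, 0, 0, 0, -1])

```text
time: 4.25
tool_pos: [0.6793, 0.1544, 0.0486]
ee_rot: [-3.141, 0.731, -3.039]
wrist_force: [-0.4, 0.1, -0.3]
width: 0.0922
finger_force: 0.0
```

Run:
```python
from h import *
now(); o=robot.get_obs(); s=robot.snapshot("wrist")
P,O,D=wpts(s,o)
near=(abs(P[...,0]-.667)<.06)&(abs(P[...,1]-.145)<.035)
for a in(.02,.035,.05,.065):
    m=near&(P[...,2]>a)&(P[...,2]<a+.01); w=P[m]; print(a,len(w),circ(w))
plan([((.668,.145,.052),.73,.1)],-1,.01)
```

```text
t 4.25 g [0.6667 0.1531 0.0628] tilt 0.731 head 0.102 y.z -0.0 w 0.0922 F [-0.4  0.1 -0.3] j [ 0.17  0.    1.91 -0.09  0.5  -1.44]
0.02 1265 (array([0.6684, 0.1438]), 0.0306)
0.035 1457 (array([0.6683, 0.1437]), 0.0305)
0.05 1636 (array([0.6684, 0.1438]), 0.0305)
0.065 1866 (array([0.6683, 0.1438]), 0.0304)
2 rows
0,0,0,0.4,-0.4,0.4,-1
0,0,0,0.7,-0.8,0.8,-1
```

move_arm(deltas=[0, 0, 0, 0.4, -0.5, 0.5, -1, 0, 0, 0, 0.8, -0.9, 0.9, -1, 0, 0, 0, 0.8, -0.9, 0.9, -1, 0, 0, 0, 0.8, -0.9, 0.9, -1, 0, 0, 0, 0.8, -0.9, 0.9, -1])

```text
time: 4.8
tool_pos: [0.6814, 0.1451, 0.0379]
ee_rot: [-3.141, 0.733, -3.039]
wrist_force: [-0.1, -0.0, 0.1]
width: 0.0937
finger_force: 0.0
```

Run:
```python
from h import *
now()
```

```text
t 4.8 g [0.6687 0.1438 0.052 ] tilt 0.733 head 0.102 y.z -0.001 w 0.0937 F [-0.1 -0.   0.1] j [ 0.14  0.02  1.93 -0.07  0.47 -1.48]
```

Centred to within 0.5 mm. Now I'll close.

move_arm(deltas=[0, 0, 0, 0, 0, 0, 0, 0, 0, 0, 0, 0, 0, 0.4, 0, 0, 0, 0, 0, 0, 0.7, 0, 0, 0, 0, 0, 0, 1, 0, 0, 0, 0, 0, 0, 1, 0, 0, 0, 0, 0, 0, 1])

```text
time: 5.4
tool_pos: [0.6814, 0.1451, 0.038]
ee_rot: [-3.14, 0.734, -3.039]
wrist_force: [1.7, 0.4, -0.4]
width: 0.0571
finger_force: 28.7
```

Run:
```python
from h import *
now(); o=robot.get_obs(); s=robot.snapshot("wrist")
P,O,D=wpts(s,o)
near=(abs(P[...,0]-.667)<.06)&(abs(P[...,1]-.145)<.025)
for a in(.02,.035,.05,.065):
    m=near&(P[...,2]>a)&(P[...,2]<a+.01); w=P[m]; print(a,len(w),circ(w))
```

```text
t 5.4 g [0.6688 0.1438 0.0521] tilt 0.734 head 0.102 y.z -0.001 w 0.0571 F [ 1.7  0.4 -0.4] j [ 0.14  0.01  1.93 -0.07  0.47 -1.48]
0.02 1254 (array([0.6681, 0.144 ]), 0.0302)
0.035 1402 (array([0.6679, 0.144 ]), 0.0301)
0.05 1597 (array([0.6678, 0.144 ]), 0.03)
0.065 1784 (array([0.6671, 0.1444]), 0.0295)
```

Run:
```python
from h import *
plan([((.664,.1435,.064),.734,.102),((.60,.137,.072),.734,.102),((.53,.12,.12),.734,.102)],1,.03)
```

```text
7 rows
0,0,0,-0.4,0,-1.2,1
0,0,0,1,0,-2.8,1
0,0,0,2.4,0,-4.5,1
0,0,0,3.8,0,-6.1,1
0,0,0,4.5,-0.3,-8.9,1
0,0,0,5.2,-0.6,-11.7,1
0,0,0,5.9,-1,-14.4,1
```

move_arm(deltas=[0, 0, 0, -0.4, 0, -1.2, 1, 0, 0, 0, 1, 0, -2.8, 1, 0, 0, 0, 2.4, 0, -4.5, 1, 0, 0, 0, 3.8, 0, -6.1, 1, 0, 0, 0, 4.5, -0.3, -8.9, 1, 0, 0, 0, 5.2, -0.6, -11.7, 1, 0, 0, 0, 5.9, -1, -14.4, 1, 0, 0, 0, 5.9, -1, -14.4, 1])

```text
time: 6.25
tool_pos: [0.541, 0.1209, 0.1071]
ee_rot: [-3.141, 0.735, -3.039]
wrist_force: [0.3, -0.5, -3.1]
width: 0.057
finger_force: 29.1
```

move_arm(deltas=[0, 0, 0, 0, 0, 0, 1, 0, 0, 0, 0, 0, 0, 1])

```text
time: 6.45
tool_pos: [0.5421, 0.121, 0.104]
ee_rot: [-3.14, 0.731, -3.039]
wrist_force: [-0.2, 0.1, -3.7]
width: 0.0573
finger_force: 29.2
```

Run:
```python
from h import *
now()
plan([((.47,.02,.18),.734,-.1),((.48,-.20,.18),.734,-.45)],1,.04,.08)
```

```text
t 6.45 g [0.5295 0.1197 0.1181] tilt 0.731 head 0.102 y.z -0.001 w 0.0573 F [-0.2  0.1 -3.7] j [ 0.13 -0.43  2.14 -0.03  0.7  -1.52]
10 rows
0.03,0,0.04,0.3,-2.4,-2.3,1
0.07,0,0.08,0.5,-4.8,-4.6,1
0.1,0,0.11,0.8,-7.2,-6.9,1
0.13,0,0.15,1.1,-9.6,-9.2,1
0.17,0,0.19,1.2,-13.3,-9.4,1
0.21,0,0.24,1.4,-17,-9.6,1
0.25,0,0.28,1.6,-20.8,-9.7,1
0.29,0,0.32,1.8,-24.5,-9.9,1
0.33,0,0.37,1.9,-28.2,-10,1
0.37,0,0.41,2.1,-32,-10.2,1
```

move_arm(deltas=[0.03, 0, 0.04, 0.3, -2.4, -2.8, 1, 0.07, 0, 0.08, 0.5, -4.8, -4.8, 1, 0.1, 0, 0.11, 0.8, -7.2, -6.9, 1, 0.13, 0, 0.15, 1.1, -9.6, -9.2, 1, 0.17, 0, 0.19, 1.2, -13.3, -9.4, 1, 0.21, 0, 0.24, 1.4, -17, -9.6, 1, 0.25, 0, 0.28, 1.6, -20.8, -9.7, 1, 0.29, 0, 0.32, 1.8, -24.5, -9.9, 1])

```text
time: 7.25
tool_pos: [0.4881, -0.1323, 0.1654]
ee_rot: [-3.139, 0.731, 2.811]
wrist_force: [0.0, -0.1, -3.0]
width: 0.0576
finger_force: 29.2
```

move_arm(deltas=[0, 0, 0, 0, 0, 0, 1, 0, 0, 0, 0, 0, 0, 1, 0, 0, 0, 0, 0, 0, 1])

```text
time: 7.55
tool_pos: [0.4884, -0.1299, 0.1659]
ee_rot: [-3.14, 0.731, 2.814]
wrist_force: [-0.2, 0.3, -3.8]
width: 0.0572
finger_force: 29.2
```

Run:
```python
from h import *
now(); o=robot.get_obs(); s=robot.snapshot("wrist"); cv2.imwrite("pics/w3.png",s["image"][:,:,::-1])
plan([((.47,-.28,.16),.734,-.45)],1,.03,.08)
```

```text
t 7.55 g [ 0.4764 -0.1258  0.18  ] tilt 0.731 head -0.329 y.z -0.001 w 0.0572 F [-0.2  0.3 -3.8] j [-0.42 -0.63  2.12  0.07  0.92 -1.68]
6 rows
0.01,0,0.02,-0.3,-2.5,0.7,1
0.03,0,0.03,-0.6,-5,1.5,1
0.04,0,0.05,-0.9,-7.5,2.2,1
0.05,0,0.06,-1.2,-10,3,1
0.07,0,0.08,-1.6,-12.5,3.7,1
0.08,0,0.09,-1.9,-15,4.4,1
```

View pics/w3.png

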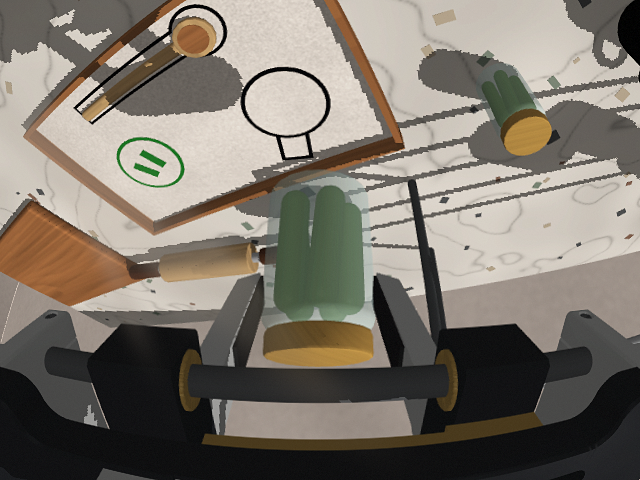

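The view shows the black ring at (285,103), its handle at (295,147) and the green ring at (150,162). I'll measure both from here, plus the jar in the grip.

```bash
cat >> h.py <<'E'
def marks(s,o,gb,bb):
    P,O,D=wpts(s,o); F=onz(O,D,.006); hsv=cv2.cvtColor(s["image"],cv2.COLOR_RGB2HSV)
    for k,(a,b,c,d),m in (("green",gb,(hsv[...,0]>45)&(hsv[...,0]<85)&(hsv[...,1]>100)),("black",bb,hsv[...,2]<70)):
        q=np.zeros((480,640),np.uint8); q[b:d,a:c]=m[b:d,a:c]
        if k=="black":
            _,l,st,_=cv2.connectedComponentsWithStats(q,connectivity=8); q=(l==1+np.argmax(st[1:,4])).astype(np.uint8)
        w=F[q>0][:,:2]; cc=(w.min(0)+w.max(0))/2
        if k=="black": cc=circ(w)[0]
        for _ in range(15):
            r=np.hypot(*(w-cc).T); cc,rad=circ(w[(r>.03)&(r<.043)])
        r=np.hypot(*(w-cc).T); h=w[r>.046]; print(k,len(w),cc,rad,"handle",len(h),(np.hypot(*(h.mean(0)-cc)).round(4),np.arctan2(*(h.mean(0)-cc)[::-1]).round(3)) if len(h) else "")
def jar(s,o,g,hs=(-.03,-.015,0.015)):
    P,O,D=wpts(s,o); r=np.hypot(P[...,0]-g[0],P[...,1]-g[1])
    M=R.from_euler('xyz',o["ee_rot"]).as_matrix(); lat=abs((P-g)@M[:,1])<.024
    for h in hs:
        m=(r<.045)&lat&(abs(P[...,2]-g[2]-h)<.005); w=P[m]; print("jar h",h,len(w),circ(w) if len(w)>20 else "")
E
python3 - <<'E'
from h import *
o=robot.get_obs(); s=robot.snapshot("wrist")
marks(s,o,(105,130,195,195),(235,60,337,165))
jar(s,o,np.array(o["tool_pos"])-.019*R.from_euler('xyz',o["ee_rot"]).as_matrix()[:,2])
E
```

```text
green 685 [ 0.4925 -0.3261] 0.0382 handle 0 
black 1006 [ 0.4775 -0.1572] 0.0383 handle 195 (np.float64(0.0605), np.float64(-0.195))
jar h -0.03 1274 (array([ 0.4718, -0.1235]), 0.0299)
jar h -0.015 1462 (array([ 0.4731, -0.1239]), 0.03)
jar h 0.015 1795 (array([ 0.475 , -0.1246]), 0.0297)
```

move_arm(deltas=[0.01, 0, 0.02, -0.3, -2.5, 0.7, 1, 0.03, 0, 0.03, -0.6, -5, 1.5, 1, 0.04, 0, 0.05, -0.9, -7.5, 2.2, 1, 0.05, 0, 0.06, -1.2, -10, 3, 1, 0.07, 0, 0.08, -1.6, -12.5, 3.7, 1, 0.08, 0, 0.09, -1.9, -15, 4.4, 1, 0.08, 0, 0.09, -1.9, -15, 4.4, 1, 0.08, 0, 0.09, -1.9, -15, 4.4, 1])

```text
time: 8.45
tool_pos: [0.4812, -0.2862, 0.147]
ee_rot: [-3.141, 0.733, 2.693]
wrist_force: [0.2, -0.6, -4.2]
width: 0.0573
finger_force: 29.2
```

Run:
```python
from h import *
now(); o=robot.get_obs(); s=robot.snapshot("wrist"); cv2.imwrite("pics/w4.png",s["image"][:,:,::-1])
jar(s,o,np.array(o["tool_pos"])-.019*R.from_euler('xyz',o["ee_rot"]).as_matrix()[:,2])
```

```text
t 8.45 g [ 0.4697 -0.2806  0.1611] tilt 0.733 head -0.45 y.z -0.001 w 0.0573 F [ 0.2 -0.6 -4.2] j [-0.8  -0.46  2.07  0.31  0.85 -2.04]
jar h -0.03 1289 (array([ 0.4653, -0.2779]), 0.0301)
jar h -0.015 1453 (array([ 0.4663, -0.2784]), 0.03)
jar h 0.015 1805 (array([ 0.4683, -0.2794]), 0.0297)
```

The jar's top leans 0.07 rad forward in the grip. I'll add 0.07 to the tool tilt and carry on above the green circle.

Run:
```python
from h import *
plan([((.4945,-.3265,.095),.806,-.45)],1,.02,.08)
```

```text
5 rows
0,-0.01,0,0.2,-0.6,1.6,1
0,-0.03,0,0.5,-1.2,3.1,1
0,-0.04,0,0.7,-1.9,4.7,1
0,-0.06,0,0.9,-2.5,6.2,1
0,-0.07,0,1.2,-3.1,7.8,1
```

move_arm(deltas=[0, -0.01, 0, 0.2, -0.6, 1.6, 1, 0, -0.03, 0, 0.5, -1.2, 3.1, 1, 0, -0.04, 0, 0.7, -1.9, 4.7, 1, 0, -0.06, 0, 0.9, -2.5, 6.2, 1, 0, -0.07, 0, 1.2, -3.1, 7.8, 1, 0, -0.07, 0, 1.2, -3.1, 7.8, 1, 0, -0.07, 0, 1.2, -3.1, 7.8, 1, 0, -0.07, 0, 1.2, -3.1, 7.8, 1])

```text
time: 9.3
tool_pos: [0.5074, -0.3334, 0.0833]
ee_rot: [-3.138, 0.806, 2.695]
wrist_force: [-0.6, 0.4, -4.3]
width: 0.0572
finger_force: 29.2
```

Run:
```python
from h import *
now(); o=robot.get_obs(); s=robot.snapshot("wrist")
jar(s,o,np.array(o["tool_pos"])-.019*R.from_euler('xyz',o["ee_rot"]).as_matrix()[:,2])
plan([((.4945,-.3265,.064),.806,-.45),((.4945,-.3265,.058),.806,-.45)],1,.01,.08)
```

```text
t 9.3 g [ 0.495  -0.3274  0.0964] tilt 0.806 head -0.449 y.z -0.002 w 0.0572 F [-0.6  0.4 -4.3] j [-0.86 -0.29  2.13  0.53  0.6  -2.32]
jar h -0.03 1308 (array([ 0.4928, -0.3258]), 0.0303)
jar h -0.015 1475 (array([ 0.4927, -0.3257]), 0.03)
jar h 0.015 1803 (array([ 0.493 , -0.3259]), 0.03)
5 rows
0,0,0,0.6,0,0.5,1
0,0,0,1.2,0,1.1,1
0,0,0,1.8,0.1,1.6,1
0,0,0,2.4,0.1,2.2,1
0,0,0,2.9,0.1,2.6,1
```

move_arm(deltas=[0, 0, 0, 0.6, 0, 0.5, 1, 0, 0, 0, 1.2, 0, 1.1, 1, 0, 0, 0, 1.7, 0, 1.6, 1, 0, 0, 0, 2.1, 0, 2, 1, 0, 0, 0, 2.4, 0.1, 2.2, 1, 0, 0, 0, 2.4, 0.1, 2.2, 1, 0, 0, 0, 2.4, 0.1, 2.2, 1, 0, 0, 0, 2.4, 0.1, 2.2, 1])

```text
time: 10.15
tool_pos: [0.5065, -0.3329, 0.0496]
ee_rot: [-3.139, 0.805, 2.693]
wrist_force: [-0.7, -0.8, -3.1]
width: 0.0569
finger_force: 29.2
```

Run:
```python
from h import *
now(); o=robot.get_obs(); s=robot.snapshot("wrist")
jar(s,o,np.array(o["tool_pos"])-.019*R.from_euler('xyz',o["ee_rot"]).as_matrix()[:,2])
```

```text
t 10.15 g [ 0.4942 -0.3269  0.0628] tilt 0.805 head -0.451 y.z -0.002 w 0.0569 F [-0.7 -0.8 -3.1] j [-0.86 -0.24  2.17  0.6   0.53 -2.4 ]
jar h -0.03 1313 (array([ 0.4917, -0.3251]), 0.0302)
jar h -0.015 1481 (array([ 0.4918, -0.3251]), 0.0301)
jar h 0.015 1817 (array([ 0.4923, -0.3254]), 0.0301)
```

move_arm(deltas=[0, 0, 0, 0.1, 0, 0.1, 1, 0, 0, 0, 0.1, 0, 0.1, 1, 0, 0, 0, 0.2, 0, 0.2, 1, 0, 0, 0, 0.2, 0, 0.2, 1, 0, 0, 0, 0.3, 0, 0.3, 1, 0, 0, 0, 0.3, 0, 0.3, 1, 0, 0, 0, 0.3, 0, 0.3, 1])

```text
time: 10.9
tool_pos: [0.5069, -0.3331, 0.046]
ee_rot: [-3.139, 0.806, 2.693]
wrist_force: [-1.5, 1.7, 2.7]
width: 0.0573
finger_force: 29.4
```

It's in contact: the force swung to +2.7 N, so the tray carries the jar. I'll release it, then retract along the tool axis.

move_arm(deltas=[0, 0, 0, 0, 0, 0, 0.1, 0, 0, 0, 0, 0, 0, 0, 0, 0, 0, 0, 0, 0, -0.2, 0, 0, 0, 0, 0, 0, -0.5, 0, 0, 0, 0, 0, 0, -1, 0, 0, 0, 0, 0, 0, -1, 0, 0, 0, 0, 0, 0, -1, 0, 0, 0, 0, 0, 0, -1])

```text
time: 11.7
tool_pos: [0.5062, -0.3325, 0.0445]
ee_rot: [-3.14, 0.804, 2.692]
wrist_force: [-0.7, -0.5, 1.0]
width: 0.0926
finger_force: 0.0
```

Run:
```python
from h import *
now(); o=robot.get_obs(); s=robot.snapshot("wrist")
jar(s,o,np.array(o["tool_pos"])-.019*R.from_euler('xyz',o["ee_rot"]).as_matrix()[:,2])
```

```text
t 11.7 g [ 0.4939 -0.3266  0.0577] tilt 0.804 head -0.45 y.z -0.001 w 0.0926 F [-0.7 -0.5  1. ] j [-0.86 -0.23  2.17  0.62  0.52 -2.42]
jar h -0.03 1296 (array([ 0.492 , -0.3251]), 0.03)
jar h -0.015 1460 (array([ 0.492, -0.325]), 0.03)
jar h 0.015 1791 (array([ 0.4921, -0.325 ]), 0.03)
```

The jar stands upright at (0.492, -0.325), on the mark. Retracting and moving to the mug.

move_arm(deltas=[0, 0, 0, 0, 0, -2, -1, 0, 0, 0, 0, 0, -5, -1, 0, 0, 0, 0, 0, -9, -1, 0, 0, 0, 0, 0, -13, -1, 0, 0, 0, -1, 0, -17, -1, 0, 0, 0, -3, 0, -20, -1, 0, 0, 0, -3, 0, -20, -1, 0, 0, 0, -3, 0, -20, -1])

```text
time: 12.55
tool_pos: [0.3954, -0.2792, 0.2062]
ee_rot: [-3.137, 0.806, 2.694]
wrist_force: [0.1, 1.1, 0.2]
width: 0.0941
finger_force: 0.0
```

Run:
```python
from h import *
now(); plan([((.40,0.,.28),.4,-.2),((.44,.16,.24),0.,-.1)],-1,.045,.14)
```

```text
t 12.55 g [ 0.3831 -0.2732  0.2194] tilt 0.806 head -0.451 y.z -0.003 w 0.0941 F [0.1 1.1 0.2] j [-1.1  -0.75  2.13  0.5   1.11 -2.29]
11 rows
-0.02,0.06,-0.03,0.5,3.6,-1.7,-1
-0.04,0.12,-0.06,1,7.3,-3.4,-1
-0.06,0.17,-0.09,1.5,10.9,-5.1,-1
-0.08,0.23,-0.12,2,14.6,-6.8,-1
-0.1,0.29,-0.15,2.5,18.2,-8.5,-1
-0.12,0.35,-0.18,3,21.9,-10.2,-1
-0.15,0.4,-0.21,3.5,25.5,-11.9,-1
-0.15,0.5,-0.24,5,29.5,-11.9,-1
-0.15,0.6,-0.27,6.4,33.5,-12,-1
-0.14,0.7,-0.3,7.9,37.5,-12,-1
-0.14,0.8,-0.33,9.3,41.5,-12,-1
```

move_arm(deltas=[-0.02, 0.06, -0.03, 0.5, 3.6, -1.7, -1, -0.04, 0.12, -0.06, 1, 7.3, -3.4, -1, -0.06, 0.17, -0.09, 1.5, 10.9, -5.1, -1, -0.08, 0.23, -0.12, 2, 14.6, -6.8, -1, -0.1, 0.29, -0.15, 2.5, 18.2, -8.5, -1, -0.12, 0.35, -0.18, 3, 21.9, -10.2, -1, -0.15, 0.4, -0.21, 3.5, 25.5, -11.9, -1, -0.15, 0.4, -0.21, 3.5, 25.5, -11.9, -1])

```text
time: 13.35
tool_pos: [0.4087, 0.0033, 0.2613]
ee_rot: [3.137, 0.399, 2.956]
wrist_force: [0.5, 0.2, 0.5]
width: 0.0939
finger_force: 0.0
```

Run:
```python
from h import *
now(); plan([((.43,.16,.24),0.,-.1)],-1,.045,.14)
```

```text
t 13.35 g [0.4014 0.0046 0.2788] tilt 0.399 head -0.184 y.z 0.004 w 0.0939 F [0.5 0.2 0.5] j [-0.11 -0.58  1.77 -0.03  1.55 -1.5 ]
4 rows
0,0.1,-0.02,0.6,3.9,0.9,-1
-0.01,0.2,-0.04,1.2,7.9,1.7,-1
-0.01,0.3,-0.06,1.7,11.8,2.6,-1
-0.01,0.4,-0.08,2.3,15.8,3.5,-1
```

move_arm(deltas=[0, 0.1, -0.02, 0.6, 3.9, 0.9, -1, -0.01, 0.2, -0.04, 1.2, 7.9, 1.7, -1, -0.01, 0.3, -0.06, 1.7, 11.8, 2.6, -1, -0.01, 0.4, -0.08, 2.3, 15.8, 3.5, -1, -0.01, 0.4, -0.08, 2.3, 15.8, 3.5, -1, -0.01, 0.4, -0.08, 2.3, 15.8, 3.5, -1, -0.01, 0.4, -0.08, 2.3, 15.8, 3.5, -1])

```text
time: 14.05
tool_pos: [0.4302, 0.1542, 0.2213]
ee_rot: [-3.138, 0.002, 3.026]
wrist_force: [-0.2, -1.0, -0.1]
width: 0.0938
finger_force: 0.0
```

Run:
```python
from h import *
now(); o=robot.get_obs(); s=robot.snapshot("wrist"); cv2.imwrite("pics/w5.png",s["image"][:,:,::-1])
P,O,D=wpts(s,o); v=s["image"].max(-1)
m=(v<70)&(np.hypot(P[...,0]-.46,P[...,1]-.189)<.08); 
rim=P[m&(P[...,2]>.08)&(P[...,2]<.092)]; print("rim",len(rim),circ(rim),rim.min(0).round(3),rim.max(0).round(3))
sd=P[m&(P[...,2]>.02)&(P[...,2]<.075)]; c=(rim.min(0)+rim.max(0))[:2]/2
r=np.hypot(*(sd[:,:2]-c).T); h=sd[(r>.04)&(r<.07)]; print("handle",len(h),h.mean(0).round(4),"dir",np.arctan2(*(h.mean(0)[:2]-c)[::-1]).round(3),np.ptp(h,0).round(3),r.max())
```

```text
t 14.05 g [0.4302 0.1543 0.2403] tilt 0.004 head -0.116 y.z -0.004 w 0.0938 F [-0.2 -1.  -0.1] j [ 0.22 -0.13  1.48 -0.    1.79 -1.23]
rim 803 (array([0.4562, 0.1914]), 0.0295) [0.425 0.16  0.08 ] [0.488 0.222 0.087]
handle 138 [0.5052 0.1874 0.0637] dir -0.078 [0.022 0.01  0.044] 0.06210655255249782
```

View pics/w5.png

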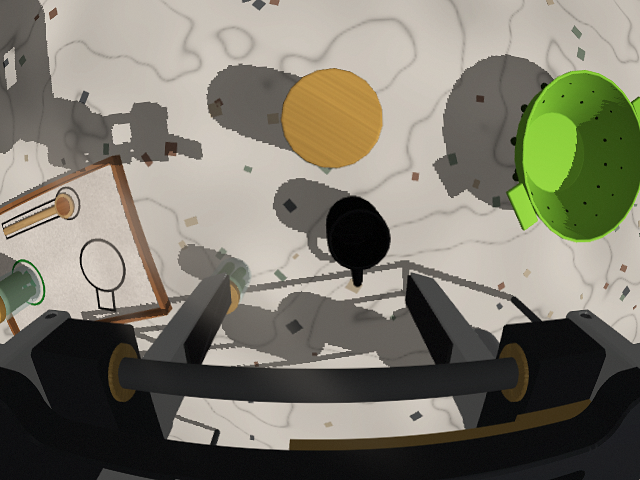

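The mug is at (358,235) in the wrist view, handle towards (357,280). Its axis is at (0.4565, 0.191) and the handle heading is about -0.07. Big jar at (332,118), well clear of the fingers.

Run:
```python
from h import *
plan([((.4565,.191,.14),0.,-.07),((.4565,.191,.052),0.,-.07)],-1,.036,.14)
```

```text
7 rows
0,0,-0.01,-0.5,1,2.5,-1
0,0,-0.02,-1.1,2,5.1,-1
0,0,-0.03,-1.6,3,7.6,-1
0,0,-0.05,-2.1,4,10.1,-1
0,0,-0.05,-2.1,4,13.1,-1
0,0,-0.05,-2.1,4,16,-1
0,0,-0.05,-2.1,4,18.9,-1
```

move_arm(deltas=[0, 0, -0.01, -0.5, 1, 2.5, -1, 0, 0, -0.02, -1.1, 2, 5.1, -1, 0, 0, -0.03, -1.6, 3, 7.6, -1, 0, 0, -0.05, -2.1, 4, 10.1, -1, 0, 0, -0.05, -2.1, 4, 10.1, -1, 0, 0, -0.05, -2.1, 4, 10.1, -1, 0, 0, -0.05, -2.1, 4, 10.1, -1])

```text
time: 14.8
tool_pos: [0.4571, 0.1919, 0.1232]
ee_rot: [-3.14, 0.006, 3.076]
wrist_force: [0.1, 0.7, -0.0]
width: 0.0938
finger_force: 0.0
```

Run:
```python
from h import *
now(); plan([((.4565,.191,.052),0.,-.07)],-1,.025,.14)
```

```text
t 14.8 g [0.457  0.192  0.1422] tilt 0.006 head -0.065 y.z -0.002 w 0.0938 F [ 0.1  0.7 -0. ] j [ 0.29 -0.02  1.57 -0.    1.59 -1.22]
4 rows
0,0,0,0,0,2.3,-1
0,0,0,0.1,0,4.5,-1
0,0,0,0.1,-0.1,6.8,-1
0,0.01,0,0.1,-0.1,9,-1
```

move_arm(deltas=[0, 0, 0, 0, 0, 2.3, -1, 0, 0, 0, 0.1, 0, 4.5, -1, 0, 0, 0, 0.1, -0.1, 6.8, -1, 0, 0, 0, 0.1, -0.1, 9, -1, 0, 0, 0, 0.1, -0.1, 9, -1, 0, 0, 0, 0.1, -0.1, 9, -1, 0, 0, 0, 0.1, -0.1, 9, -1])

```text
time: 15.5
tool_pos: [0.457, 0.1915, 0.0329]
ee_rot: [-3.14, 0.006, 3.077]
wrist_force: [-0.7, 0.1, 0.6]
width: 0.0938
finger_force: 0.0
```

move_arm(deltas=[0, 0, 0, 0, 0, 0, 0, 0, 0, 0, 0, 0, 0, 0.4, 0, 0, 0, 0, 0, 0, 0.7, 0, 0, 0, 0, 0, 0, 1, 0, 0, 0, 0, 0, 0, 1, 0, 0, 0, 0, 0, 0, 1])

```text
time: 16.1
tool_pos: [0.4555, 0.1914, 0.0306]
ee_rot: [-3.139, 0.002, 3.077]
wrist_force: [0.3, 0.7, 0.8]
width: 0.0643
finger_force: 30.0
```

Run:
```python
from h import *
now(); plan([((.4565,.191,.15),0.,-.07)],1,.03,.14)
```

```text
t 16.1 g [0.4554 0.1914 0.0496] tilt 0.003 head -0.064 y.z -0.003 w 0.0643 F [0.3 0.7 0.8] j [ 0.29  0.03  1.71 -0.    1.4  -1.22]
4 rows
0,0,0,0,0,-2.5,1
0,0,0,-0.1,0,-5,1
0,0,0,-0.1,0,-7.5,1
0,0,0.01,-0.1,-0.1,-10,1
```

move_arm(deltas=[0, 0, 0, 0, 0, -2, 1, 0, 0, 0, 0, 0, -4.5, 1, 0, 0, 0, 0, 0, -7, 1, 0, 0, 0, 0, 0, -9.5, 1, 0, 0, 0, 0, 0, -12, 1, 0, 0, 0, 0, 0, -12, 1, 0, 0, 0, 0, 0, -12, 1])

```text
time: 16.8
tool_pos: [0.4548, 0.1915, 0.1494]
ee_rot: [-3.138, 0.001, 3.077]
wrist_force: [0.0, 0.1, -3.5]
width: 0.0641
finger_force: 30.0
```

Run:
```python
from h import *
now(); plan([((.4575,-.06,.17),0.,-.17)],1,.036,.14)
```

```text
t 16.8 g [0.4548 0.1915 0.1684] tilt 0.004 head -0.064 y.z -0.003 w 0.0641 F [ 0.   0.1 -3.5] j [ 0.29 -0.03  1.53 -0.    1.64 -1.22]
7 rows
0,0,0.02,-0.3,-3.6,0,1
0,0,0.03,-0.5,-7.2,0,1
0,0,0.05,-0.8,-10.7,0,1
0,0,0.06,-1.1,-14.3,0,1
0,0,0.08,-1.3,-17.9,-0.1,1
0,0,0.09,-1.6,-21.5,-0.1,1
0,0,0.11,-1.9,-25.1,-0.1,1
```

move_arm(deltas=[0, 0, 0.02, -0.3, -3, 0, 1, 0, 0, 0.03, -0.5, -6.8, 0, 1, 0, 0, 0.05, -0.8, -10.7, 0, 1, 0, 0, 0.06, -1.1, -14.3, 0, 1, 0, 0, 0.08, -1.3, -17.9, -0.1, 1, 0, 0, 0.09, -1.6, -21.5, -0.1, 1, 0, 0, 0.11, -1.9, -25.1, -0.1, 1, 0, 0, 0.11, -1.9, -25.1, -0.1, 1])

```text
time: 17.6
tool_pos: [0.4563, -0.0637, 0.1491]
ee_rot: [-3.137, -0.003, 2.961]
wrist_force: [1.2, 0.5, -2.3]
width: 0.0645
finger_force: 30.0
```

move_arm(deltas=[0, 0, 0, 0, 0, 0, 1, 0, 0, 0, 0, 0, 0, 1])

```text
time: 17.8
tool_pos: [0.4572, -0.0591, 0.1507]
ee_rot: [-3.14, -0.001, 2.968]
wrist_force: [-0.6, 0.1, -2.5]
width: 0.0642
finger_force: 30.0
```

Run:
```python
from h import *
now(); o=robot.get_obs(); s=robot.snapshot("wrist"); cv2.imwrite("pics/w6.png",s["image"][:,:,::-1])
```

```text
t 17.8 g [ 0.4572 -0.0591  0.1696] tilt 0.002 head -0.173 y.z -0.002 w 0.0642 F [-0.6  0.1 -2.5] j [-0.25 -0.11  1.6  -0.    1.65 -1.65]
```

View pics/w6.png

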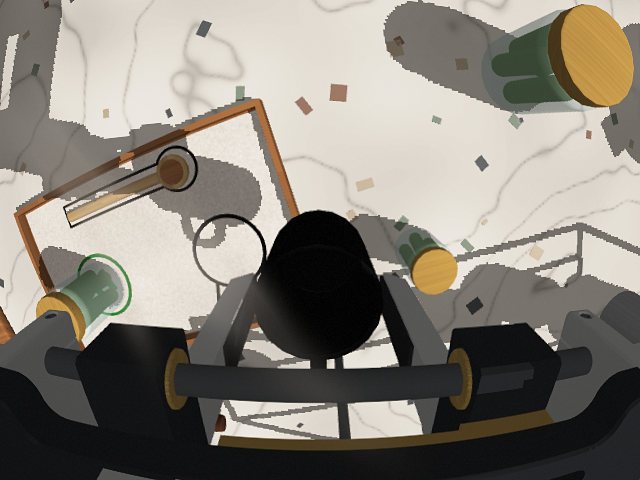

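Run:
```python
from h import *
o=robot.get_obs(); s=robot.snapshot("wrist"); P,O,D=wpts(s,o)
v=s["image"].max(-1); F=onz(O,D,.006)
m=(v<70); m[:,:185]=0; m[:,268:]=0; m[:205]=0; m[285:]=0
w=F[m][:,:2]; cc=np.array([.4775,-.1572])
for _ in range(15):
    r=np.hypot(*(w-cc).T); k=(r>.032)&(r<.043); cc,rad=circ(w[k])
print("ring now",k.sum(),cc,rad)
rim=P[(v<60)&(np.hypot(P[...,0]-.457,P[...,1]+.06)<.05)&(P[...,2]>.196)&(P[...,2]<.215)]; print("mug rim",len(rim),circ(rim),rim.min(0).round(4),rim.max(0).round(4))
# earlier picture w5, pose of then
s2=dict(s); s2["image"]=cv2.imread("pics/w5.png")[:,:,::-1].copy()
marks(s2,dict(tool_pos=[0.4302,0.1542,0.2213],ee_rot=[-3.138,.002,3.026]),(0,255,50,320),(70,230,135,311))
g=P[(np.hypot(P[...,0]-.492,P[...,1]+.325)<.045)&(P[...,2]>.02)&(P[...,2]<.085)]; print("jar",len(g),circ(g))
```

```text
ring now 468 [ 0.4781 -0.1577] 0.0393
mug rim 4387 (array([ 0.4581, -0.0582]), 0.0296) [ 0.4271 -0.0918  0.196 ] [ 0.4909 -0.024   0.2149]
green 143 [ 0.4915 -0.3266] 0.038 handle 0 
black 270 [ 0.4769 -0.158 ] 0.0383 handle 79 (np.float64(0.0608), np.float64(-0.193))
jar 2041 (array([ 0.4923, -0.3253]), 0.0306)
```

Run:
```python
from h import *
plan([((.477,-.158,.14),0.,-.185),((.477,-.158,.09),0.,-.185)],1,.034,.14)
```

```text
6 rows
0,0,0,-0.9,-2.4,0.8,1
0,0,0.01,-1.8,-4.7,1.5,1
0,0,0.01,-2.7,-7.1,2.3,1
0,0,0.01,-3.6,-9.4,3.1,1
0,0,0.01,-3.6,-9.4,5.6,1
0,0,0.01,-3.6,-9.4,8.1,1
```

move_arm(deltas=[0, 0, 0, -0.9, -2.4, 0.8, 1, 0, 0, 0.01, -1.8, -4.7, 1.5, 1, 0, 0, 0.01, -2.7, -7.1, 2.3, 1, 0, 0, 0.01, -3.6, -9.4, 3.1, 1, 0, 0, 0.01, -3.6, -9.4, 5.6, 1, 0, 0, 0.01, -3.6, -9.4, 8.1, 1, 0, 0, 0.01, -3.6, -9.4, 8.1, 1, 0, 0, 0.01, -3.6, -9.4, 8.1, 1])

```text
time: 18.7
tool_pos: [0.4772, -0.1583, 0.0715]
ee_rot: [-3.139, 0.001, 2.959]
wrist_force: [-0.0, -0.7, -2.0]
width: 0.0644
finger_force: 30.0
```

Run:
```python
from h import *
now(); o=robot.get_obs(); s=robot.snapshot("wrist"); P,O,D=wpts(s,o); v=s["image"].max(-1)
z=o["tool_pos"][2]-.031+.085
rim=P[(v<60)&(np.hypot(P[...,0]-.478,P[...,1]+.157)<.05)&(abs(P[...,2]-z)<.012)]; print("mug rim",len(rim),rim.min(0).round(4),rim.max(0).round(4),((rim.min(0)+rim.max(0))/2).round(4))
plan([((.477,-.158,.061),0.,-.185)],1,.01,.14)
```

```text
t 18.7 g [ 0.4772 -0.1582  0.0905] tilt 0.003 head -0.183 y.z -0.003 w 0.0644 F [-0.  -0.7 -2. ] j [-0.43  0.02  1.63 -0.    1.49 -1.82]
mug rim 5035 [ 0.4469 -0.1912  0.1135] [ 0.5112 -0.1233  0.1375] [ 0.479  -0.1572  0.1255]
4 rows
0,0,0,0,0,0.8,1
0,0,0,0.1,0,1.5,1
0,0,0,0.1,0,2.3,1
0,0,0,0.1,0.1,3.1,1
```

Mug axis is at (0.479, -0.157), within about 1 mm of the mark. Lowering.

move_arm(deltas=[0, 0, 0, 0, 0, 0.8, 1, 0, 0, 0, 0.1, 0, 1.5, 1, 0, 0, 0, 0.1, 0, 2.2, 1, 0, 0, 0, 0.1, 0, 2.7, 1, 0, 0, 0, 0.1, 0, 3, 1, 0, 0, 0, 0.1, 0, 3, 1, 0, 0, 0, 0.1, 0, 3, 1, 0, 0, 0, 0.1, 0, 3, 1])

```text
time: 19.55
tool_pos: [0.4766, -0.1593, 0.0419]
ee_rot: [-3.139, 0.003, 2.957]
wrist_force: [1.2, 0.0, -2.7]
width: 0.0641
finger_force: 30.0
```

move_arm(deltas=[0, 0, 0, 0, 0, 0.1, 1, 0, 0, 0, 0, 0, 0.2, 1, 0, 0, 0, 0, 0, 0.3, 1, 0, 0, 0, 0, 0, 0.4, 1, 0, 0, 0, 0, 0, 0.5, 1, 0, 0, 0, 0, 0, 0.5, 1, 0, 0, 0, 0, 0, 0.5, 1])

```text
time: 20.25
tool_pos: [0.4764, -0.1591, 0.0368]
ee_rot: [-3.139, 0.002, 2.957]
wrist_force: [-0.3, -0.2, -1.0]
width: 0.064
finger_force: 30.0
```

move_arm(deltas=[0, 0, 0, 0, 0, 0.1, 1, 0, 0, 0, 0, 0, 0.1, 1, 0, 0, 0, 0, 0, 0.1, 1])

```text
time: 20.55
tool_pos: [0.4766, -0.1592, 0.0367]
ee_rot: [-3.139, 0.003, 2.957]
wrist_force: [-2.7, 1.9, 5.6]
width: 0.064
finger_force: 30.0
```

It's seated on the tray. I'll release it and rise straight up.

move_arm(deltas=[0, 0, 0, 0, 0, 0, 0.2, 0, 0, 0, 0, 0, 0, 0, 0, 0, 0, 0, 0, 0, -0.3, 0, 0, 0, 0, 0, 0, -1, 0, 0, 0, 0, 0, 0, -1, 0, 0, 0, 0, 0, 0, -1, 0, 0, 0, 0, 0, 0, -1])

```text
time: 21.25
tool_pos: [0.4764, -0.1591, 0.0353]
ee_rot: [-3.139, 0.002, 2.957]
wrist_force: [-0.2, -0.6, -1.1]
width: 0.0922
finger_force: 0.0
```

move_arm(deltas=[0, 0, 0, 0, 0, -2, -1, 0, 0, 0, 0, 0, -5, -1, 0, 0, 0, 0, 0, -9, -1, 0, 0, 0, 0, 0, -13, -1, 0, 0, 0, 0, 0, -17, -1, 0, 0, 0, 0, 0, -20, -1, 0, 0, 0, 2, 0, -22, -1, 0, 0, 0, 2, 0, -22, -1])

```text
time: 22.05
tool_pos: [0.4571, -0.1553, 0.2598]
ee_rot: [-3.137, 0.01, 2.957]
wrist_force: [0.7, 0.3, 0.2]
width: 0.0939
finger_force: 0.0
```

Run:
```python
from h import *
now()
o=robot.get_obs(); s=robot.snapshot("wrist"); P,O,D=wpts(s,o); hsv=cv2.cvtColor(s["image"],cv2.COLOR_RGB2HSV); v=hsv[...,2]
cv2.imwrite("pics/w7.png",s["image"][:,:,::-1])
d=np.hypot(P[...,0]-.478,P[...,1]+.157)
rim=P[(v<60)&(d<.05)&(P[...,2]>.085)&(P[...,2]<.096)]; c=((rim.min(0)+rim.max(0))/2); print("mug",len(rim),c.round(4),rim.max(0).round(4),circ(rim))
h=P[(v<60)&(P[...,2]>.025)&(P[...,2]<.085)&(np.hypot(P[...,0]-c[0],P[...,1]-c[1])>.042)&(d<.07)]; print("handle",len(h),np.arctan2(*(h.mean(0)-c)[:2][::-1]).round(3))
g=(np.hypot(P[...,0]-.492,P[...,1]+.325)<.045)
for a in(.03,.055): w=P[g&(P[...,2]>a)&(P[...,2]<a+.02)]; print("jar",len(w),circ(w) if len(w)>20 else "")
w=P[g&(P[...,2]>.095)&(P[...,2]<.112)]; print("lid",len(w),w.min(0).round(3),w.max(0).round(3))
```

```text
t 22.05 g [ 0.4569 -0.1552  0.2788] tilt 0.011 head -0.185 y.z -0.005 w 0.0939 F [0.7 0.3 0.2] j [-0.44 -0.07  1.35 -0.    1.85 -1.83]
mug 677 [ 0.4767 -0.1589  0.0892] [ 0.5082 -0.1274  0.0933] (array([ 0.4767, -0.1589]), 0.0296)
handle 100 -0.179
jar 279 (array([ 0.492 , -0.3256]), 0.0308)
jar 320 (array([ 0.4922, -0.3249]), 0.0301)
lid 1884 [ 0.463 -0.354  0.095] [ 0.521 -0.296  0.109]
```

View pics/w7.png

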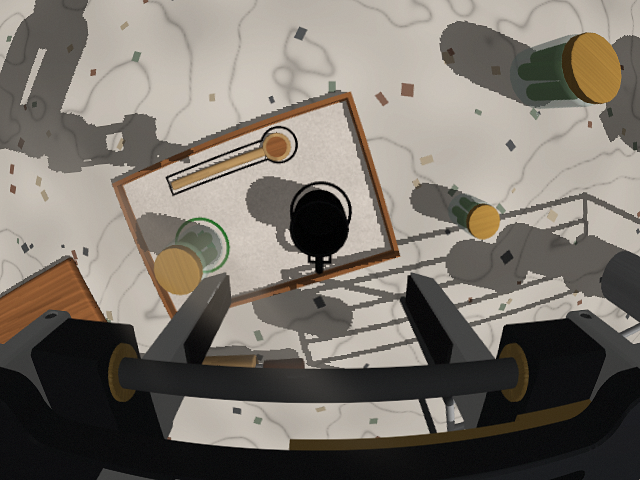

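The jar stands in the green ring (200,245) and the mug in the black ring (320,220), with its handle over the drawn one at (320,262). The spoon is undisturbed at (235,160). Errors are about 2 mm and 0.015 rad, so I'm handing in.

```bash
python3 -c "
from bench import robot
print(robot.close_job())"
```

```text
the job is handed in; nothing more can be done
None
```

I handed the job in at about 22 s: jar and mug stand upright and released in their circles, each within about 2 mm, the mug handle within 0.02 rad of the drawn one; the spoon looks undisturbed, and I did not re-measure the canister, colander and rolling pin.

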